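# Index the drilling jig's sprung carriage and start the drill

## Task

Set up the drilling jig: with the fingertips push the carriage by its red block, away from the near end of the jig, past the stop pin, then let go so that it springs back and latches against the pin at its middle position. Once it has latched, press the green start button and let it up again. Do not press the red stop button, do not touch the blue stop pin (it drops by itself), do not touch the plywood blank lying in the carriage, and leave the other things on the bench alone.

Things in the scene. Friction and masses are not known exactly. Their poses are not given: they have to be found in the camera images.
- jig: Drilling jig, fixed: grey base plate 320 x 180 x 12 mm, spanning x -130 to 190 and y -90 to 90 mm about the origin (on its underside). x is the way the carriage is pushed (roughly away from the robot; yaw varies), z up. An aluminium arm with brass drill bush reaches over the carriage at x 60 to 90, y -87 to 23, z 70 to 94 mm. Nothing stands on the plate behind the red block (x below -60 mm).
- carriage (a joint): Carriage position, m: 0 = home (start), grows as it is pushed along jig x; end stop 0.070. A spring drives it back: 5 N at home, 10.5 N at the end stop, plus 0.5 N friction, damping 30 N per m/s. Beyond 0.040 the stop pin drops behind the carriage's brass bar; let go from beyond about 0.045 it returns and rests on the pin at 0.040 (latched, middle); let go earlier it runs home.
- stop_pin (a joint): Drop of the stop pin, m: 0 = raised, riding on the brass bar; 0.010 = dropped, latching the carriage. Moves by itself.
- push_face (a point): Centre of the flat upright rear face of the carriage's red block, which is the face to push; it moves with the carriage (at home: jig x -60, y 0, z 36 mm). The face is 90 mm wide (jig y) and runs from z 14 to 55 mm; the block is 35 mm thick. Same axes as the jig.
- pin_top (a point): Top centre of the stop pin's blue head (22 mm across), on the jig at x 65, y 48 mm, 90 mm above the bench when raised. Its steel bracket stands at jig x 50 to 80, y 43 to 80 mm, up to z 66 mm.
- blank_center (a point): Centre of the loose plywood blank, 74 x 60 x 16 mm, black cross on top, lying in the carriage's open pocket (80 x 68 mm, walls 10 mm high, floor 40 mm above the bench, so the centre is at 48 mm, the top at 56 mm). It rides with the carriage.
- station: Grey push-button station, fixed, 85 x 150 x 45 mm. Origin: centre of its underside. The green start button stands on its top at y +38 mm, the red stop button at y -38 mm; yaw varies.
- start_top (a point): Top centre of the green start button, 30 mm across, 67 mm above the bench when up; press straight down.
- start (a joint): Depression of the green button, m: 0 = up, 0.006 = fully down (5 N); it springs up by itself. Counts as pressed beyond 0.004.
- stop_top (a point): Top centre of the red stop button, 30 mm across, 67 mm above the bench. Not to be pressed.
- stop (a joint): Depression of the red button, m: 0 = up, 0.006 = fully down.
- glue: Loose bystander: white glue bottle with orange cap, 48 mm across, 130 mm high; origin centre of its underside.
- jar: Loose bystander: glass jar with steel lid, 60 mm across, 75 mm high; origin centre of its underside.
- drill_block: Loose bystander: dark wooden block 60 x 45 x 35 mm with drill bits standing in it, up to 82 mm high; origin centre of its underside.
- driver: Loose bystander: screwdriver with red handle lying on the bench, about 200 mm long and 26 mm thick; origin under its middle, tip along +x.
Not all that is in view belongs to the job. Of the things that look like the station, the largest one is meant. Of the things shaped like the part that bears blank_center, the wooden one is meant.

How it is judged:
By the outcome, as a careful person would: the job done as asked, in the order asked, and still so for the second after the job is handed in, with the robot touching nothing.
It also fails if it takes over 43 s, if anything falls off the work surface, if the arm or the gripper's body presses on something with over 40 N, if the wrist force passes 120 N, or if a joint passes its speed limit or range.

## Robot

A 6-joint arm with a two-finger parallel gripper is mounted at the origin on the work surface. World frame = base frame: x ahead of the robot, y to its left, z up, the work surface at z = 0. Lengths are in mm, angles in degrees, forces in N, time in s.
With the tool pointing down it reaches from about 300 to 850 mm from the base axis. Payload 4.2 kg.
Tool frame: the origin (TCP) lies midway between the tips of the shut fingers; the grasp point (between the pads) lies 19 mm behind it; x points along the fingers, z is the direction in which the jaws open and shut, and the axes are right-handed (so a half turn about x gives the same grasp; the last joint's range is limited). The gripper opens to 91 mm and grips with 3 to 60 N. Pads are 32 mm wide; open, the fingers measure 118 mm over their backs; the gripper's body (76 mm by 178 mm) begins 60 mm behind the grasp point.
Start: joints at [69.672, 18.312, 89.639, -0, 72.044, -1.146], TCP at [188.938, 543.092, 180.176] pointing down, gripper open.
Joint ranges: [-177.97, 177.97], [-48.28, 115.42], [12.27, 149.76], [-77.06, 257.06], [2.81, 150.46], [-146.56, 146.56]. Speed limits (degrees/s): [147.25, 147.25, 180, 180, 180, 180].

## Interface

Orientations are given as [roll, pitch, yaw] about the fixed x, y, z axes, in that order (R = Rz(yaw) Ry(pitch) Rx(roll)).
In Python, from workcell import env gives the robot as it stands.
- The arm moves only by the tool send_rows, never from a script. Its argument "commands" is a list that holds one entry, the list of rows, each a list of 6 numbers: the shift along the tool's x, y, z normalised to -1 to 1, where 1 is 0.1 m, then the turn, a rotation vector about the tool's x, y, z normalised to -1 to 1, where 1 is 2 pi rad. In form: [[[x, y, z, wx, wy, wz], ...]]. A call has 1 to 20 rows; each row is the pose to reach, as a shift and turn from the pose commanded when the call began, along the tool's axes at that moment, turning the shorter way round; what a row does not reach only later rows make up. A row lasts 1/8 s, in which the tool goes at most 62.5 mm and 10.7 degrees, less where a joint would pass 70% of its speed; a pose out of reach is approached as far as the arm can. A call with a number of a shift or a turn outside -1 to 1 is refused whole. A call with a gripper value outside its range is refused whole. "jaw" is the closure, from -1 (fully open) to 1 (shut), so that 0 is half open, set as the call begins (left out, the last holds). The fingers move at their own pace and stop on an object; "force" is the grip in N (left out, the last holds). Time passes only in rows, so rows that repeat a pose let the fingers close. It gives the time, the measured TCP pose, the force and the opening at its end, in the units of the state.
- env.state(): the state, without advancing time (a new reading comes with each control period).
- env.grab_frame(name): name is "scene" or "top" or "wrist"; returns (picture, depth): 400x640x3 uint8, red, green, blue; 400x640 float32, mm along the optical axis (not along the pixel's ray), 0 where there is no reading.
- env.get_calibration(name): a dict with "mtx" (3x3 intrinsics, pixels), "camera_from_world" (4x4, takes a point from world to camera coordinates). Camera axes: x right, y up, looking along -z (the intrinsics and any distortion apply to the point x, -y, -z); pixel columns grow to the right and rows downward; lengths in mm; the calibration is good to about 2 mm. A picture is of the moment at which its call begins: read the wrist's pose just before it. get_calibration takes no time and is no camera call; for the wrist camera it gives the pose at the moment of the call.
- env.job_done(): hands the job in, once; it reports no verdict.
The state is a dict: "time_s": time; "qpos": joint angles; "qvel": joint speeds; "effort": joint torques, N m; "ee_pos": TCP position; "ee_rot": TCP orientation; "force": force on the tool from outside, world axes, zero at the start; "torque": the same for the moment, N m; "gripper_width": finger opening in mm.
Only numpy, scipy, OpenCV 4.12 (cv2) and the standard library are available. Lean on these libraries where they do the work, as an engineer would, in place of code of your own. Each camera call takes 0.05 s, during which the arm holds its last target.

## Working session

There is one attempt and no reset: what is moved stays moved. The work goes in short steps, Python scripts to look and compute and a tool call to move; the robot and the scene stay as the last step left them, time stands still between calls to the robot, and variables do not carry over. Pictures are saved under pics/ and viewed, and the job is handed in when it is done.

Besides the shell and the picture viewer there is one more tool, called after "Call:" as name([rows], argument=value, ...), one row to a line, values as JSON. send_rows: Moves the arm, as the interface text tells. Its arguments: {"type":"object","properties":{"commands":{"type":"array","items":{"type":"array","items":{"type":"array","items":{"type":"number","minimum":-1,"maximum":1}}}},"jaw":{"type":"number"},"force":{"type":"number"}},"required":["commands"]}

```bash
ls; mkdir -p pics
cat > h.py <<'E'
import numpy as np, cv2
from workcell import env
def grab(n,name):
    cal=env.get_calibration(n); p,d=env.grab_frame(n)
    np.savez(f'pics/{name}.npz',p=p,d=d,K=cal['mtx'],T=cal['camera_from_world'])
    cv2.imwrite(f'pics/{name}.png',p[:,:,::-1]); return p,d,cal
def load(name):
    z=np.load(f'pics/{name}.npz'); return z['p'],z['d'],np.array(z['K']),np.array(z['T'])
def world(name,u,v,d=None):
    p,D,K,T=load(name)
    u=np.asarray(u,float);v=np.asarray(v,float)
    z=D[v.astype(int),u.astype(int)] if d is None else d
    x=(u-K[0,2])/K[0,0]*z; y=(v-K[1,2])/K[1,1]*z
    c=np.stack([x,-y,-z,np.ones_like(x)],-1)
    return (c@np.linalg.inv(T).T)[...,:3]
def onplane(name,u,v,h):
    a=world(name,u,v,np.full(np.shape(u),500.)); b=world(name,u,v,np.full(np.shape(u),1000.))
    t=(h-a[...,2])/(b[...,2]-a[...,2]); return a+(b-a)*t[...,None]
E
python3 - <<'E'
from h import *
for n in ['scene','top','wrist']:
    p,d,c=grab(n,n+'0'); print(n,c['mtx'],[k for k in c])
print(env.state())
E
```

```text
pics
scene [[418.09439803   0.         316.84016157]
 [  0.         418.09439803 194.92695819]
 [  0.           0.           1.        ]] ['mtx', 'camera_from_world']
top [[364.99922961   0.         325.44582783]
 [  0.         364.99922961 200.00450741]
 [  0.           0.           1.        ]] ['mtx', 'camera_from_world']
wrist [[356.60910506   0.         321.25220769]
 [  0.         356.60910506 199.46961456]
 [  0.           0.           1.        ]] ['mtx', 'camera_from_world']
{'time_s': 0.15, 'qpos': array([ 6.96707183e+01,  1.83423711e+01,  8.96902245e+01,  1.14935084e-03,
        7.20451686e+01, -1.14841571e+00]), 'qvel': array([-0.01305326, -0.08743672, -0.17197851, -0.10892557, -0.07087211,
        0.11622759]), 'effort': array([-4.70915729e-04, -4.12772906e+01, -2.32154649e+01,  7.27741490e-02,
        4.33172006e-02, -1.10939018e-04]), 'ee_pos': array([188.78258567, 542.66710905, 179.52289073]), 'ee_rot': array([ 178.04640393,   89.92222814, -111.13481709]), 'force': array([-0.04757698, -0.28591043, -0.6008363 ]), 'torque': array([-0.00295318,  0.00617603, -0.01682614]), 'gripper_width': 91.47120039006276}
```

View pics/scene0.png

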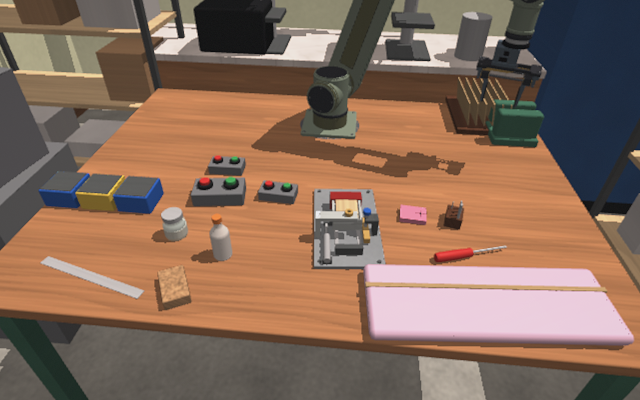

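View pics/top0.png

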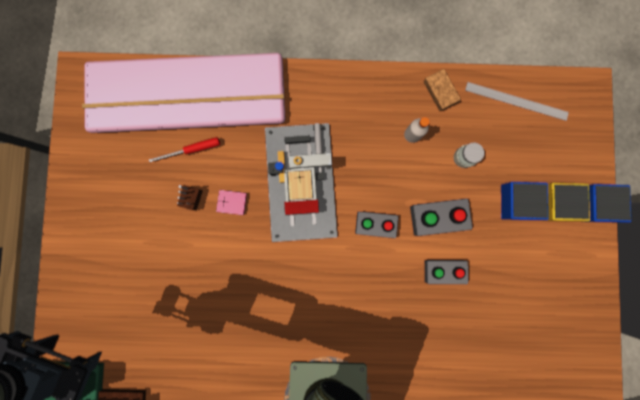

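Run:
```python
from h import *
p,d,K,T=load('top0')
a=cv2.resize(p[110:250,255:345,::-1],None,fx=4.2,fy=4.2,interpolation=cv2.INTER_CUBIC)
b=cv2.resize(p[180:290,345:485,::-1],None,fx=3,fy=3,interpolation=cv2.INTER_CUBIC)
b=cv2.copyMakeBorder(b,0,a.shape[0]-b.shape[0],0,0,cv2.BORDER_CONSTANT)
cv2.imwrite('pics/crop1.png',np.hstack([a,b])); print(a.shape,b.shape)
hsv=cv2.cvtColor(p,cv2.COLOR_RGB2HSV)
def blob(lo,hi,box,nm):
    m=cv2.inRange(hsv,lo,hi); k=np.zeros_like(m); x0,y0,x1,y1=box;k[y0:y1,x0:x1]=m[y0:y1,x0:x1]
    n,l,s,c=cv2.connectedComponentsWithStats(k); i=1+np.argmax(s[1:,4]); vs,us=np.where(l==i)
    w=world('top0',us,vs); print(nm,c[i],s[i],np.median(w,0).round(1)); return c[i]
g=blob((40,80,60),(85,255,255),(410,195,475,240),'green')
r1=blob((0,150,100),(8,255,255),(410,195,475,240),'red')
rr=blob((0,120,60),(8,255,255),(265,190,340,225),'block')
bl=blob((95,120,40),(125,255,255),(262,150,300,185),'blue')
print('green',onplane('top0',g[0],g[1],67.),'red',onplane('top0',r1[0],r1[1],67.),'blue',onplane('top0',bl[0],bl[1],90.))
# station top by depth
v,u=np.mgrid[190:245,400:485]; w=world('top0',u,v); 
m=(w[...,2]>38)&(w[...,2]<52); pts=w[m][:,:2].astype(np.float32); print('station',cv2.minAreaRect(pts))
# jig plate
for (u0,v0,u1,v1) in [(255,115,345,250)]:
    v,u=np.mgrid[v0:v1,u0:u1]; w=world('top0',u,v); m=(w[...,2]>8)&(w[...,2]<150)
    mm=m.astype(np.uint8); n,l,s,c=cv2.connectedComponentsWithStats(mm); i=1+np.argmax(s[1:,4]); pts=w[l==i][:,:2].astype(np.float32); print('jig',cv2.minAreaRect(pts))
```

```text
(588, 378, 3) (588, 420, 3)
green [430.73387097 218.34677419] [425 213  13  12 124] [ 494.6 -257.    66.1]
red [459.44067797 214.73728814] [454 209  12  12 118] [ 504.9 -332.9   65.9]
block [301.47945205 206.76484018] [285 200  34  15 438] [515.5  80.3  54.8]
blue [278.51923077 166.17307692] [275 163   8   8  52] [616.6 141.4  89.1]
green [ 493.98952796 -257.13069397   67.        ] red [ 505.46896091 -332.17377079   67.        ] blue [616.05438593 141.23869621  90.        ]
station ((498.55792236328125, -294.7519226074219), (84.84842681884766, 150.0740966796875), 8.37270736694336)
jig ((586.877197265625, 89.54846954345703), (319.686767578125, 180.02833557128906), 5.681744575500488)
```

View pics/crop1.png

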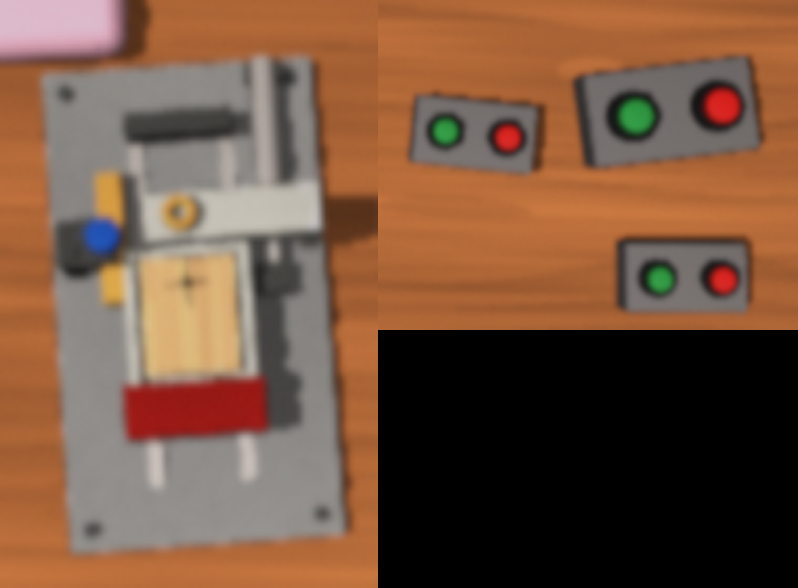

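```bash
cat >> h.py <<'E'
from scipy.spatial.transform import Rotation as R
YAW=5.7; c_,s_=np.cos(np.radians(YAW)),np.sin(np.radians(YAW))
JO=np.array([586.9,89.5])-30*np.array([c_,s_])
def jig(x,y): return JO+np.array([c_*x-s_*y,s_*x+c_*y])
def tj(p): d=np.asarray(p)[:2]-JO; return np.array([c_*d[0]+s_*d[1],-s_*d[0]+c_*d[1]])
def rot(s=None):
    s=s or env.state(); return R.from_euler('xyz',s['ee_rot'],degrees=True)
def target_rot(yaw,sgn):
    # tool x down, tool z = sgn*jig y
    a=np.radians(yaw); z=sgn*np.array([-np.sin(a),np.cos(a),0]); x=np.array([0,0,-1.]); y=np.cross(z,x)
    return R.from_matrix(np.stack([x,y,z],1))
def delta(pos,rt=None):
    s=env.state(); r=rot(s)
    d=r.inv().apply(np.asarray(pos)-s['ee_pos'])/100
    w=(r.inv()*rt).as_rotvec()/(2*np.pi) if rt is not None else 0
    return d.round(3),np.round(w,4)
E
python3 - <<'E'
from h import *
print(rot().as_matrix().round(3)); print(jig(-60,0),jig(-115,0))
for s in (1,-1): print(s,delta([*jig(-115,0),180],target_rot(5.7,s)))
E
```

```text
[[-0.    -0.944  0.329]
 [-0.001  0.329  0.944]
 [-1.     0.    -0.001]]
[497.3449987   80.56122252] [442.61694236  75.09863629]
1 (array([-0.   , -3.934, -3.582]), array([-0.0691, -0.0002, -0.0001]))
-1 (array([-0.   , -3.934, -3.582]), array([ 4.309e-01, -1.000e-04,  3.000e-04]))
```

Call:
send_rows([
  [[0, -0.3, -0.3, 0, 0, 0], [0, -0.65, -0.6, 0, 0, 0], [0, -0.98, -0.9, 0, 0, 0]],
], jaw=1, force=20)

```text
time_s: 0.52
ee_pos: [252.3, 424.5, 179.8]
ee_rot: [-167.2, 90.0, -96.3]
force: [-0.3, 0.1, 0.3]
gripper_width: 64.0
```

Call:
send_rows([
  [[0, -0.3, -0.3, 0, 0, 0], [0, -0.65, -0.6, 0, 0, 0], [0, -0.98, -0.9, 0, 0, 0]],
])

```text
time_s: 0.9
ee_pos: [315.4, 307.3, 180.0]
ee_rot: [-115.4, 90.0, -44.6]
force: [1.1, 0.6, 0.8]
gripper_width: 34.2
```

Call:
send_rows([
  [[0, -0.3, -0.3, 0, 0, 0], [0, -0.65, -0.6, 0, 0, 0], [0, -0.98, -0.9, 0, 0, 0]],
])

```text
time_s: 1.27
ee_pos: [378.4, 190.1, 180.1]
ee_rot: [-39.8, 90.0, 31.1]
force: [0.9, 0.6, 0.1]
gripper_width: 4.3
```

Call:
send_rows([
  [[0, -0.3, -0.3, -0.023, 0, 0], [0, -0.65, -0.6, -0.046, 0, 0], [0, -0.98, -0.88, -0.069, 0, 0], [0, -0.98, -0.88, -0.069, 0, 0], [0, -0.98, -0.88, -0.069, 0, 0]],
])

```text
time_s: 1.9
ee_pos: [440.9, 76.5, 179.9]
ee_rot: [57.8, 89.9, 153.4]
force: [-0.3, 0.3, -1.1]
gripper_width: 0.3
```

Run:
```python
from h import *
s=env.state(); print(s['time_s'],s['ee_pos'],s['qpos'],s['gripper_width'],s['force'])
print(delta([*jig(-115,0),180],target_rot(5.7,1)))
grab('wrist','w1')
```

```text
1.9 [440.93039723  76.50781813 179.85763438] [ 8.33775044e+00  6.80142768e+00  1.05052823e+02  4.35369209e-02
  6.82036086e+01 -8.72512788e+01] 0.3079165305307292 [-0.28585843  0.27573243 -1.13289917]
(array([-0.001, -0.015, -0.016]), array([-0.0004,  0.0001, -0.0002]))
```

View pics/w1.png

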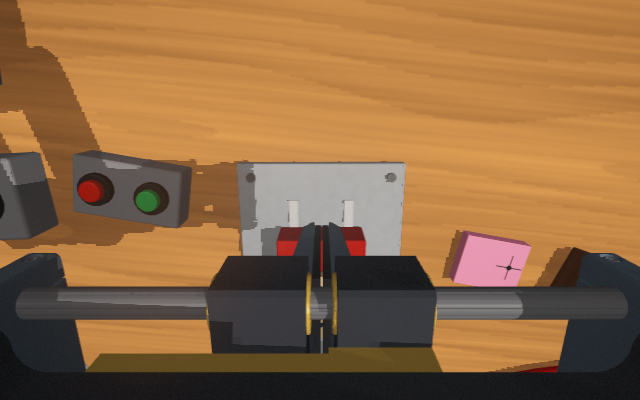

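Call:
send_rows([
  [[0.4, -0.01, -0.015, 0, 0, 0], [0.7, -0.01, -0.015, 0, 0, 0], [1.0, -0.01, -0.015, 0, 0, 0]],
])

```text
time_s: 2.33
ee_pos: [442.0, 76.0, 79.3]
ee_rot: [-21.5, 90.0, 74.2]
force: [0.5, 0.3, -1.0]
gripper_width: 0.6
```

Call:
send_rows([
  [[0.3, 0, 0, 0, 0, 0], [0.5, 0, 0, 0, 0, 0], [0.5, 0, 0, 0, 0, 0], [0.5, 0, 0, 0, 0, 0]],
])

```text
time_s: 2.82
ee_pos: [443.1, 75.5, 30.9]
ee_rot: [-81.4, 89.9, 14.3]
force: [0.2, -0.4, 0.5]
gripper_width: 0.5
```

Run:
```python
from h import *
s=env.state(); print(s['time_s'],s['ee_pos'],tj(s['ee_pos']),s['force'])
grab('scene','s1'); p=load('s1')[0]
cv2.imwrite('pics/s1c.png',cv2.resize(p[140:290,260:440,::-1],None,fx=4,fy=4,interpolation=cv2.INTER_CUBIC))
```

```text
2.825 [443.14301047  75.53289797  30.94217201] [-114.43340223    0.37986555] [ 0.24108983 -0.35416513  0.5390588 ]
```

View pics/s1c.png

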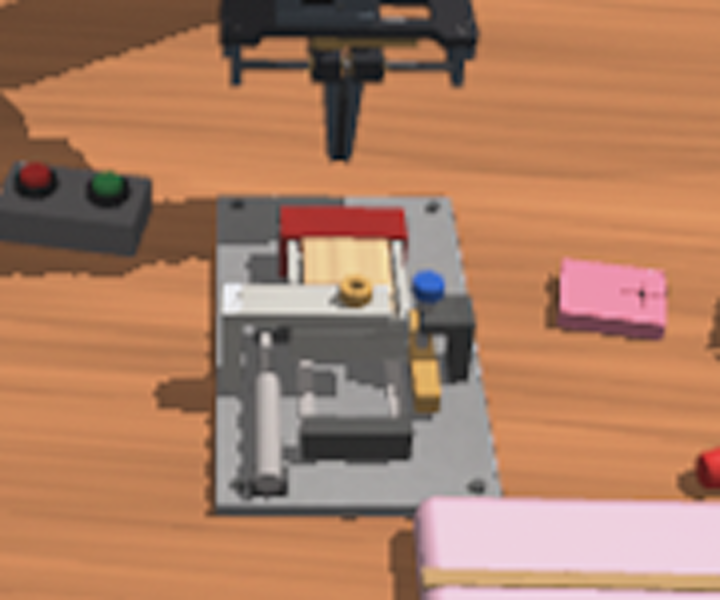

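Run:
```python
from h import *
p,d,K,T=load('s1')
def pr(w):
    c=T@np.array([*w,1]); return [K[0,0]*c[0]/-c[2]+K[0,2],K[1,1]*-c[1]/-c[2]+K[1,2]]
for w in [(443,75.5,31),(443,75.5,79),(443,75.5,180),(*jig(-60,0),55),(*jig(-130,90),12),(*jig(65,48),90)]:
    u,v=pr(w); print(np.round(w),round(u,1),round(v,1),'crop',round((u-260)*4),round((v-140)*4))
print(env.state()['ee_pos'])
v,u=np.mgrid[165:182,338:350]; print(world('s1',u,v)[...,2].round()[::3,::3]); print(world('s1',345,177),world('s1',345,170))
```

```text
[443.  76.  31.] 343.3 186.5 crop 333 186
[443.  76.  79.] 344.1 173.5 crop 337 134
[443.  76. 180.] 346.0 144.0 crop 344 16
[497.  81.  55.] 344.6 191.1 crop 338 204
[419. 163.  12.] 371.7 188.7 crop 447 195
[617. 141.  90.] 366.3 209.6 crop 425 279
[443.39974024  75.4025889   31.14517185]
[[  3. 121. 119. 119.]
 [  3. 109. 108. 110.]
 [  5.  97.  97.  99.]
 [  2.  87.  89.  89.]
 [  1.  77.  78.  78.]
 [  2.   2.   3.  -2.]]
[459.51990884  78.83846908  78.13235823] [457.28552788  77.51377875 101.3299896 ]
```

Run:
```python
from h import *
grab('scene','s2'); p=load('s2')[0]
cv2.imwrite('pics/s2c.png',cv2.resize(p[140:290,260:440,::-1],None,fx=4,fy=4,interpolation=cv2.INTER_CUBIC))
grab('wrist','w2'); print(env.state()['ee_pos'],env.state()['time_s'])
for v in range(160,196,2): print(v,world('s2',344,v).round())
```

```text
[443.42666406  75.15980121  31.12880725] 2.975
160 [440.  73. 124.]
162 [448.  73. 123.]
164 [460.  74. 124.]
166 [452.  74. 112.]
168 [455.  74. 107.]
170 [458.  75. 102.]
172 [456.  75.  93.]
174 [458.  75.  88.]
176 [458.  76.  80.]
178 [450.  76.  67.]
180 [371.  76.   3.]
182 [384.  76.   5.]
184 [386.  77.  -1.]
186 [402.  77.   3.]
188 [410.  78.   1.]
190 [439.  78.  15.]
192 [504.  79.  57.]
194 [515.  79.  58.]
```

View pics/s2c.png

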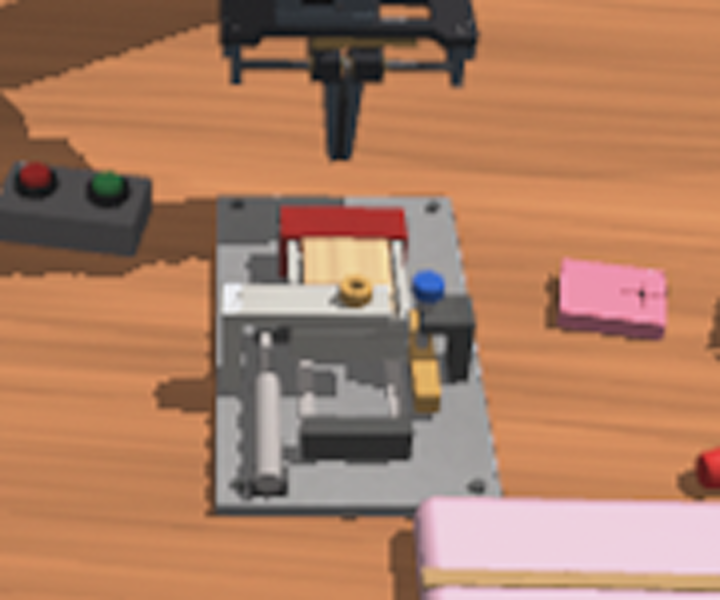

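View pics/w2.png

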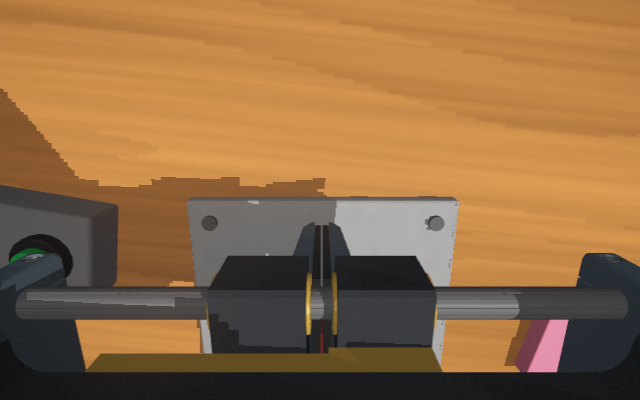

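Run:
```python
from h import *
for n in('w1','w2'):
    p,d,K,T=load(n); print(n,'cam',np.linalg.inv(T)[:3,3].round(), np.linalg.inv(T)[:3,2].round(2))
for u,v in [(270,215),(390,215),(210,222),(437,222),(310,232),(313,245),(332,232),(340,245),(100,100)]: print('w2',u,v,world('w2',u,v).round(1), load('w2')[1][v,u])
for u,v in [(313,232),(332,232),(300,180),(250,178),(390,178),(100,60)]: print('w1',u,v,world('w1',u,v).round(1), load('w1')[1][v,u])
```

```text
w1 cam [363.  69. 384.] [-0.28 -0.03  0.96]
w2 cam [364.  68. 235.] [-0.28 -0.03  0.96]
w2 270 215 [443.9  41.6  10.8] 236.9526
w2 390 215 [436.  120.9  11.1] 236.60211
w2 210 222 [451.5   3.   14. ] 234.92236
w2 437 222 [436.6 151.5  14.7] 234.07257
w2 310 232 [426.6  68.9  78.3] 168.05743
w2 313 245 [426.3  70.6  93.8] 153.09477
w2 332 232 [425.4  79.1  78.6] 167.65433
w2 340 245 [424.9  82.1  94.3] 152.50084
w2 100 100 [ 3.813e+02 -7.140e+01  3.000e-01] 226.36719
w1 313 232 [424.1  71.5 227.1] 167.93858
w1 332 232 [423.4  80.4 226.7] 168.41724
w1 300 180 [450.5  55.1  11.8] 381.6491
w1 250 178 [452.4   2.6  16.3] 376.46487
w1 390 178 [438.8 150.4  13.1] 379.73325
w1 100 60 [ 3.491e+02 -1.558e+02 -1.000e-01] 359.37665
```

Run:
```python
from h import *
for v in range(140,170,2): print(v,world('s2',345,v).round(),world('s2',320,v).round())
for n in ('w1','w2'):
  p,d,K,T=load(n)
  for v in range(218,234,2): print(n,v,[world(n,u,v).round().tolist() for u in (312,318,328)])
  tcp=np.array([440.9,76.5,179.9,1]) if n=='w1' else np.array([443.4,75.2,31.1,1])
  c=T@tcp; print('tcp px',K[0,0]*c[0]/-c[2]+K[0,2],K[1,1]*-c[1]/-c[2]+K[1,2],-c[2])
p=load('w2')[0]; cv2.imwrite('pics/w2c.png',cv2.resize(p[190:300,250:400,::-1],None,fx=5,fy=5))
```

```text
140 [464.  72. 205.] [441.   2. 186.]
142 [463.  73. 198.] [453.   3. 187.]
144 [467.  73. 194.] [465.   4. 188.]
146 [465.  73. 187.] [477.   5. 189.]
148 [469.  74. 182.] [485.   6. 188.]
150 [466.  74. 174.] [485.   6. 181.]
152 [202.  71.   4.] [213. -16.   4.]
154 [473.  75. 166.] [478.   6. 164.]
156 [477.  75. 162.] [481.   6. 159.]
158 [427.  75. 123.] [248. -13.   2.]
160 [435.  75. 121.] [262. -12.   3.]
162 [451.  76. 125.] [275. -10.   4.]
164 [457.  76. 122.] [289.  -9.   4.]
166 [457.  77. 115.] [296.  -8.   1.]
168 [457.  77. 108.] [312.  -7.   4.]
w1 218 [[492.0, 72.0, 12.0], [491.0, 78.0, 12.0], [490.0, 89.0, 12.0]]
w1 220 [[494.0, 72.0, 12.0], [494.0, 79.0, 13.0], [493.0, 90.0, 11.0]]
w1 222 [[424.0, 71.0, 214.0], [496.0, 79.0, 11.0], [495.0, 90.0, 12.0]]
w1 224 [[424.0, 71.0, 216.0], [498.0, 79.0, 13.0], [498.0, 90.0, 11.0]]
w1 226 [[424.0, 71.0, 218.0], [425.0, 74.0, 216.0], [425.0, 79.0, 215.0]]
w1 228 [[424.0, 71.0, 221.0], [363.0, 69.0, 384.0], [425.0, 79.0, 219.0]]
w1 230 [[424.0, 71.0, 224.0], [425.0, 74.0, 221.0], [425.0, 79.0, 221.0]]
w1 232 [[424.0, 71.0, 227.0], [425.0, 74.0, 224.0], [425.0, 79.0, 223.0]]
tcp px 320.38322904485415 230.09857932627105 218.09106898707145
w2 218 [[443.0, 70.0, 12.0], [442.0, 74.0, 12.0], [442.0, 80.0, 13.0]]
w2 220 [[445.0, 70.0, 11.0], [444.0, 74.0, 12.0], [444.0, 80.0, 10.0]]
w2 222 [[426.0, 69.0, 66.0], [446.0, 74.0, 10.0], [445.0, 80.0, 11.0]]
w2 224 [[427.0, 70.0, 67.0], [447.0, 74.0, 10.0], [446.0, 81.0, 12.0]]
w2 226 [[426.0, 70.0, 70.0], [428.0, 73.0, 66.0], [427.0, 78.0, 66.0]]
w2 228 [[426.0, 70.0, 73.0], [427.0, 73.0, 70.0], [427.0, 78.0, 70.0]]
w2 230 [[427.0, 70.0, 75.0], [427.0, 73.0, 72.0], [427.0, 78.0, 72.0]]
w2 232 [[426.0, 70.0, 79.0], [427.0, 73.0, 76.0], [427.0, 77.0, 75.0]]
tcp px 320.2475891378432 230.0068410918725 218.18886181288872
```

View pics/w2c.png

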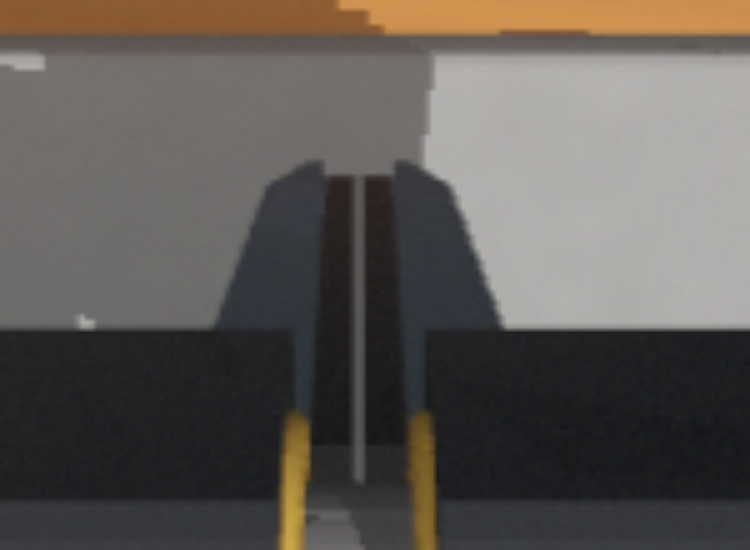

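The two cameras both put the shut fingertips at about z 66, but the reported TCP is z 31. The visible tips are therefore about 35 mm short of the TCP, and pushing at this height would pass over the red block. I'll lower carefully, watching the force.

Call:
send_rows([
  [[0.08, 0, 0, 0, 0, 0], [0.15, 0, 0, 0, 0, 0], [0.15, 0, 0, 0, 0, 0]],
])

```text
time_s: 3.35
ee_pos: [442.0, 74.6, 14.4]
ee_rot: [89.4, 89.9, -174.9]
force: [0.1, -0.2, 0.3]
gripper_width: 0.3
```

Call:
send_rows([
  [[0.02, 0, 0, 0, 0, 0], [0.04, 0, 0, 0, 0, 0], [0.05, 0, 0, 0, 0, 0]],
])

```text
time_s: 3.72
ee_pos: [442.7, 74.8, 10.0]
ee_rot: [1.6, 90.0, 97.3]
force: [-0.3, -0.2, -0.7]
gripper_width: 0.5
```

Run:
```python
from h import *
s=env.state(); print(s['time_s'],s['ee_pos'],tj(s['ee_pos']),s['force'])
grab('scene','s3'); 
for v in range(174,194,1): print(v,world('s3',344,v).round())
```

```text
3.725 [442.6984101   74.79500161  10.04328439] [-114.94909199   -0.31022473] [-0.29154366 -0.15795224 -0.71782131]
174 [453.  75.  84.]
175 [451.  75.  79.]
176 [453.  76.  77.]
177 [453.  76.  73.]
178 [460.  76.  75.]
179 [455.  76.  67.]
180 [457.  76.  65.]
181 [453.  77.  59.]
182 [456.  77.  57.]
183 [456.  77.  54.]
184 [454.  77.  48.]
185 [458.  77.  48.]
186 [404.  77.   4.]
187 [406.  77.   1.]
188 [412.  78.   3.]
189 [431.  78.  12.]
190 [437.  78.  13.]
191 [502.  79.  59.]
192 [503.  79.  56.]
193 [506.  79.  55.]
```

Reported z is 10, below the plate top at 12, and there is no contact force, which confirms the tips really are about 35 mm higher than reported. I'll go 20 mm lower so the tips sit at about 25.

Call:
send_rows([
  [[0.05, 0, 0, 0, 0, 0], [0.1, 0, 0, 0, 0, 0], [0.15, 0, 0, 0, 0, 0], [0.18, 0, 0, 0, 0, 0], [0.18, 0, 0, 0, 0, 0]],
])

```text
time_s: 4.4
ee_pos: [442.5, 74.8, -8.1]
ee_rot: [85.2, 90.0, -179.1]
force: [-0.4, 1.1, 1.5]
gripper_width: 0.2
```

Run:
```python
from h import *
s=env.state(); print(s['time_s'],s['ee_pos'],tj(s['ee_pos']),s['force'])
grab('scene','s4');grab('wrist','w4')
for v in range(182,194,1): print(v,world('s4',344,v).round())
for v in range(218,230,2): print(v,[world('w4',u,v).round().tolist() for u in (312,318,328)])
print(delta([*jig(-60+45-16,0),0]))
```

```text
4.4 [442.4781572   74.76917573  -8.13662409] [-115.17082089   -0.31404746] [-0.39829165  1.10841293  1.49948802]
182 [457.  77.  58.]
183 [452.  77.  51.]
184 [455.  77.  49.]
185 [455.  77.  45.]
186 [454.  78.  41.]
187 [454.  78.  38.]
188 [456.  78.  35.]
189 [454.  78.  30.]
190 [436.  78.  12.]
191 [501.  79.  58.]
192 [507.  79.  59.]
193 [509.  79.  57.]
218 [[431.0, 69.0, 4.0], [430.0, 72.0, 5.0], [430.0, 78.0, 6.0]]
220 [[431.0, 69.0, 7.0], [430.0, 72.0, 9.0], [430.0, 78.0, 8.0]]
222 [[426.0, 69.0, 26.0], [431.0, 72.0, 10.0], [430.0, 78.0, 11.0]]
224 [[426.0, 69.0, 28.0], [432.0, 72.0, 11.0], [431.0, 78.0, 11.0]]
226 [[426.0, 69.0, 32.0], [427.0, 72.0, 28.0], [427.0, 77.0, 27.0]]
228 [[426.0, 69.0, 35.0], [427.0, 72.0, 29.0], [426.0, 77.0, 30.0]]
(array([-0.078, -0.839,  0.004]), np.int64(0))
```

View pics/w4.png

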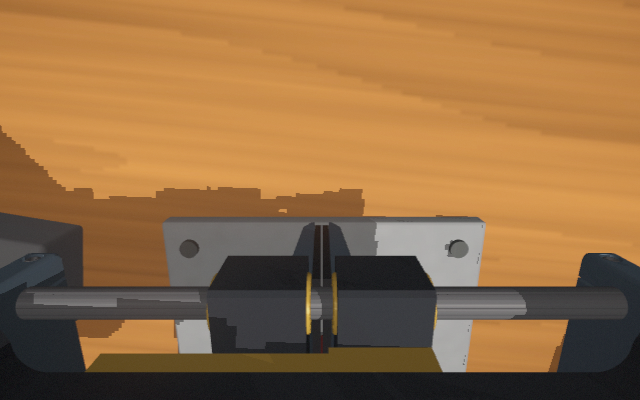

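Call:
send_rows([
  [[0, -0.15, 0, 0, 0, 0], [0, -0.3, 0, 0, 0, 0], [0, -0.4, 0, 0, 0, 0], [0, -0.5, 0, 0, 0, 0], [0, -0.6, 0, 0, 0, 0], [0, -0.7, 0, 0, 0, 0]],
])

```text
time_s: 5.25
ee_pos: [507.2, 81.1, -8.4]
ee_rot: [90.5, 89.3, -173.8]
force: [-11.6, -1.5, 9.5]
gripper_width: 0.2
```

Run:
```python
from h import *
s=env.state(); print(s['time_s'],s['ee_pos'],tj(s['ee_pos']),s['force'])
grab('scene','s5'); p=load('s5')[0]
cv2.imwrite('pics/s5c.png',cv2.resize(p[140:290,260:440,::-1],None,fx=4,fy=4,interpolation=cv2.INTER_CUBIC))
```

```text
5.25 [507.21063063  81.11411243  -8.41945913] [-50.12823511  -0.42969592] [-11.62473672  -1.51519517   9.47976769]
```

View pics/s5c.png

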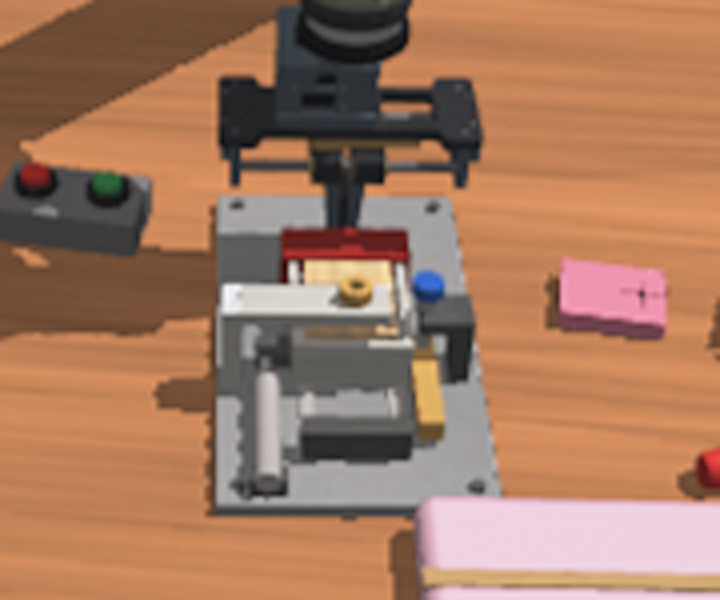

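Call:
send_rows([
  [[0, -0.1, 0, 0, 0, 0], [0, -0.2, 0, 0, 0, 0], [0, -0.27, 0, 0, 0, 0], [0, -0.27, 0, 0, 0, 0]],
])

```text
time_s: 5.8
ee_pos: [535.2, 83.9, -8.6]
ee_rot: [90.6, 89.5, -173.7]
force: [-7.9, -0.8, 5.7]
gripper_width: 0.2
```

Run:
```python
from h import *
s=env.state(); print(s['time_s'],s['ee_pos'],tj(s['ee_pos']),s['force'])
grab('scene','s6'); p=load('s6')[0]
cv2.imwrite('pics/s6c.png',cv2.resize(p[140:290,260:440,::-1],None,fx=4,fy=4,interpolation=cv2.INTER_CUBIC))
```

```text
5.8 [535.20789211  83.89741068  -8.6112276 ] [-21.99296764  -0.44084049] [-7.86290685 -0.82386541  5.65685133]
```

View pics/s6c.png

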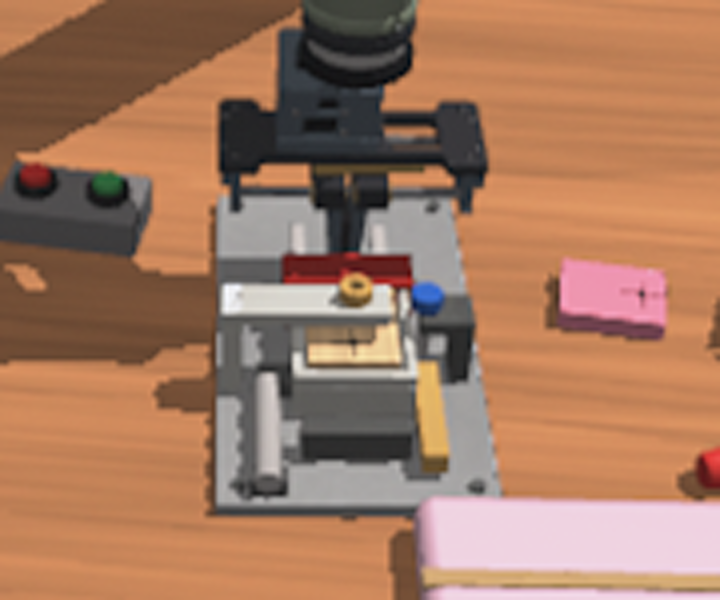

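```bash
cat >> h.py <<'E'
def blob(name,lo,hi,box):
    p=load(name)[0]; m=cv2.inRange(cv2.cvtColor(p,cv2.COLOR_RGB2HSV),lo,hi); x0,y0,x1,y1=box;k=np.zeros_like(m);k[y0:y1,x0:x1]=m[y0:y1,x0:x1]
    n,l,s,c=cv2.connectedComponentsWithStats(k); i=1+np.argmax(s[1:,4]); vs,us=np.where(l==i); return c[i],world(name,us,vs)
E
python3 - <<'E'
from h import *
for n in('s4','s6'):
    c,w=blob(n,(0,120,50),(8,255,255),(325,185,370,220)); w=w[(w[:,2]>50)&(w[:,2]<60)]
    x=np.array([tj(q)[0] for q in w]); print(n,len(x),np.percentile(x,[3,10,50,90,97]).round(1))
    c,w=blob(n,(100,120,60),(125,255,255),(355,200,380,220)); print('pin',c,np.percentile(w[:,2],[50,90]))
E
```

```text
s4 237 [-55.  -52.  -37.9 -25.  -21.9]
pin [366.79545455 211.09090909] [90.33377029 92.9180041 ]
s6 206 [-0.8  1.5 14.1 25.9 29.2]
pin [366.32075472 214.35849057] [80.0974785  83.00785987]
```

The carriage is about 52 mm along, past the 45 mm needed, and the pin head has dropped 10 mm. Releasing now.

Call:
send_rows([
  [[0, 0.2, 0, 0, 0, 0], [0, 0.5, 0, 0, 0, 0], [0, 0.8, 0, 0, 0, 0], [0, 0.8, 0, 0, 0, 0]],
])

```text
time_s: 6.35
ee_pos: [457.7, 76.3, -8.0]
ee_rot: [90.6, 89.9, -173.7]
force: [0.6, 0.1, -0.2]
gripper_width: 0.4
```

Call:
send_rows([
  [[-0.4, 0, 0, 0, 0, 0], [-0.8, 0, 0, 0, 0, 0], [-1, 0, 0, 0, 0, 0]],
])

```text
time_s: 6.72
ee_pos: [462.9, 76.8, 94.7]
ee_rot: [-87.5, 89.7, 8.2]
force: [-0.4, 0.1, -1.2]
gripper_width: 0.4
```

Call:
send_rows([
  [[-0.4, 0, 0, 0, 0, 0], [-0.7, 0, 0, 0, 0, 0], [-0.7, 0, 0, 0, 0, 0]],
])

```text
time_s: 7.1
ee_pos: [463.0, 76.9, 164.7]
ee_rot: [-87.1, 89.6, 8.6]
force: [-0.1, 0.5, -0.6]
gripper_width: 0.4
```

Run:
```python
from h import *
s=env.state(); print(s['time_s'],s['ee_pos'],tj(s['ee_pos']),s['force'],s['qpos'])
grab('scene','s7'); p=load('s7')[0]
cv2.imwrite('pics/s7c.png',cv2.resize(p[140:290,260:440,::-1],None,fx=4,fy=4,interpolation=cv2.INTER_CUBIC))
for n in('s4','s6','s7'):
    c,w=blob(n,(0,120,50),(8,255,255),(325,185,370,220)); w=w[(w[:,2]>50)&(w[:,2]<60)]
    x=np.array([tj(q)[0] for q in w]); print(n,len(x),np.percentile(x,[3,10,50,90,97]).round(1))
    c,w=blob(n,(100,120,60),(125,255,255),(355,200,380,220)); print('pin',c,np.percentile(w[:,2],[50,90]))
g=np.array([494.2,-257,150]); print(delta(g,target_rot(8.4,1)))
```

```text
7.1 [462.98555987  76.87981137 164.73332506] [-94.55518783  -0.2506378 ] [-0.13580306  0.45366207 -0.60624451] [ 8.02094409e+00  9.19681785e+00  1.04444642e+02  4.24248808e-03
  6.59395793e+01 -8.76368682e+01]
s4 237 [-55.  -52.  -37.9 -25.  -21.9]
pin [366.79545455 211.09090909] [90.33377029 92.9180041 ]
s6 206 [-0.8  1.5 14.1 25.9 29.2]
pin [366.32075472 214.35849057] [80.0974785  83.00785987]
s7 229 [-12.5  -9.7   2.   13.9  15.8]
pin [366.38461538 214.32692308] [80.16999845 83.19273204]
(array([ 1.290e-01,  3.000e-03, -3.353e+00]), array([-0.0076,  0.    ,  0.0005]))
```

View pics/s7c.png

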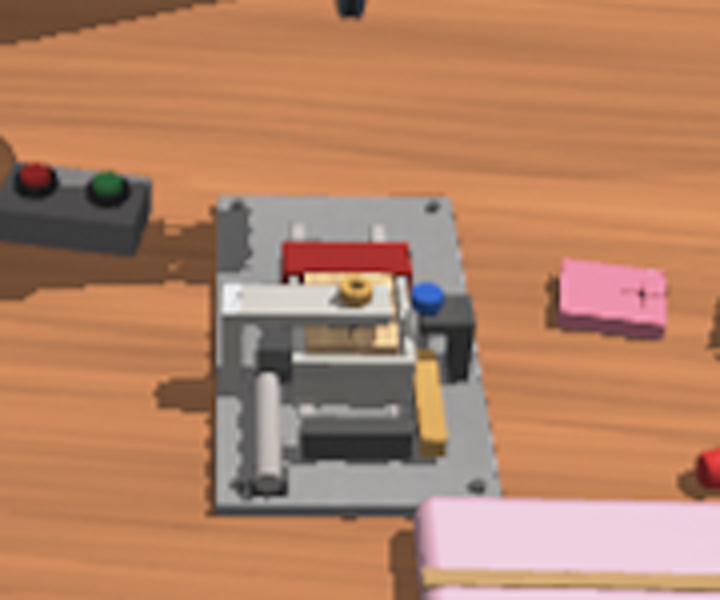

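Call:
send_rows([
  [[0, 0, -0.5, 0, 0, 0], [0, 0, -0.9, 0, 0, 0]],
])

```text
time_s: 7.4
ee_pos: [468.4, -14.1, 160.7]
ee_rot: [84.9, 89.9, -179.4]
force: [-0.4, 1.4, -0.2]
gripper_width: 0.4
```

Call:
send_rows([
  [[0, 0, -0.5, 0, 0, 0], [0, 0, -0.9, 0, 0, 0]],
])

```text
time_s: 7.65
ee_pos: [477.2, -104.4, 160.6]
ee_rot: [71.6, 89.9, 167.2]
force: [0.9, 0.9, -0.1]
gripper_width: 0.3
```

Call:
send_rows([
  [[0, 0, -0.5, 0, 0, 0], [0, 0, -0.9, 0, 0, 0]],
])

```text
time_s: 7.9
ee_pos: [486.0, -194.0, 160.4]
ee_rot: [61.4, 89.9, 157.0]
force: [1.0, -0.2, 0.2]
gripper_width: 0.5
```

Call:
send_rows([
  [[0, 0, -0.3, 0, 0, 0], [0, 0, -0.65, 0, 0, 0], [0, 0, -0.65, 0, 0, 0], [0, 0, -0.65, 0, 0, 0]],
])

```text
time_s: 8.4
ee_pos: [492.2, -256.3, 160.8]
ee_rot: [44.8, 89.8, 140.4]
force: [-0.3, -0.4, -0.4]
gripper_width: 0.7
```

Run:
```python
from h import *
s=env.state(); print(s['time_s'],s['ee_pos'],s['force'],s['qpos'])
grab('scene','s8');grab('wrist','w8')
c,w=blob('w8',(40,80,40),(85,255,255),(150,100,500,330)); print(c,len(w),np.median(w,0))
c,w=blob('w8',(0,150,60),(8,255,255),(0,100,640,330)); print(c,len(w),np.median(w,0))
g=np.array([494.2,-257,150]); print(delta(g,target_rot(5.7,1)))
```

```text
8.4 [ 492.16050323 -256.34022254  160.77902015] [-0.30921322 -0.40337578 -0.35838125] [-2.87198352e+01  1.73445860e+01  9.39548569e+01  3.18014982e-02
  6.88549905e+01 -1.24373994e+02]
[319.45503212 192.50642398] 934 [ 493.8648203  -256.78950664   66.37779127]
[233.63273872 196.3043022 ] 953 [ 504.74683967 -330.79005491   66.38347821]
(array([ 0.115, -0.017, -0.013]), array([ 0.    ,  0.0002, -0.0002]))
```

View pics/w8.png

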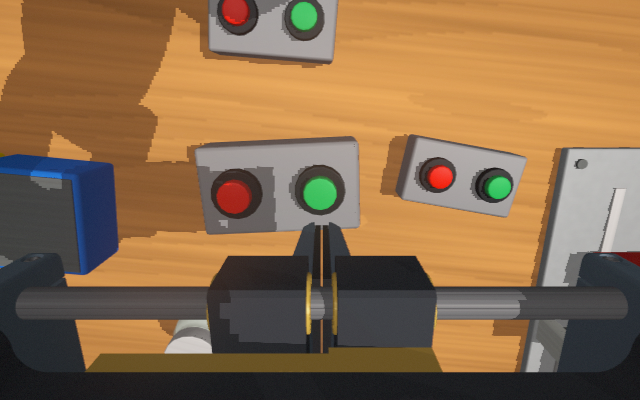

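View pics/s8.png

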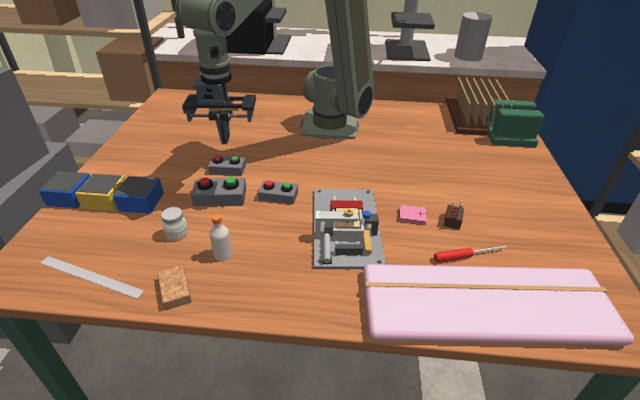

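The tool is over the green button of the largest station, with green at (320,193) and red at (234,196) in the wrist image. Lowering now, with the 35 mm tip offset allowed for.

Call:
send_rows([
  [[0.4, -0.017, -0.01, 0, 0, 0], [0.8, -0.017, -0.01, 0, 0, 0], [1, -0.017, -0.01, 0, 0, 0]],
])

```text
time_s: 8.88
ee_pos: [493.2, -256.0, 60.0]
ee_rot: [51.6, 89.8, 147.4]
force: [1.2, -0.4, 0.8]
gripper_width: 0.2
```

Call:
send_rows([
  [[0.1, 0, 0, 0, 0, 0], [0.16, 0, 0, 0, 0, 0], [0.16, 0, 0, 0, 0, 0], [0.16, 0, 0, 0, 0, 0]],
])

```text
time_s: 9.38
ee_pos: [495.0, -258.0, 47.0]
ee_rot: [-121.0, 89.9, -25.3]
force: [0.2, -0.0, 0.5]
gripper_width: 0.5
```

Run:
```python
from h import *
s=env.state(); print(s['time_s'],s['ee_pos'],s['force'])
grab('scene','s9');p=load('s9')[0]
cv2.imwrite('pics/s9c.png',cv2.resize(p[110:260,150:310,::-1],None,fx=4,fy=4,interpolation=cv2.INTER_CUBIC))
T,K=load('s9')[3],load('s9')[2]
c=T@np.array([*s['ee_pos'],1]);u=int(round(K[0,0]*c[0]/-c[2]+K[0,2])); print(u)
for v in range(158,186): print(v,world('s9',u,v).round())
```

```text
9.375 [ 495.01820684 -258.00134471   46.96493583] [ 0.15774979 -0.03673537  0.46765793]
230
158 [ 506. -244.  150.]
159 [ 508. -243.  148.]
160 [ 504. -245.  142.]
161 [ 509. -244.  142.]
162 [ 504. -246.  135.]
163 [ 507. -245.  134.]
164 [ 508. -246.  131.]
165 [ 507. -246.  127.]
166 [ 510. -246.  126.]
167 [ 507. -247.  120.]
168 [ 505. -248.  115.]
169 [ 506. -248.  113.]
170 [ 505. -249.  109.]
171 [ 510. -248.  108.]
172 [ 508. -249.  103.]
173 [ 510. -248.  102.]
174 [ 510. -249.   98.]
175 [ 508. -250.   93.]
176 [ 509. -250.   90.]
177 [ 508. -251.   86.]
178 [ 507. -252.   81.]
179 [ 495. -256.   69.]
180 [ 502. -254.   71.]
181 [ 504. -254.   69.]
182 [ 507. -254.   67.]
183 [ 507. -254.   63.]
184 [ 506. -255.   59.]
185 [ 512. -253.   60.]
```

View pics/s9c.png

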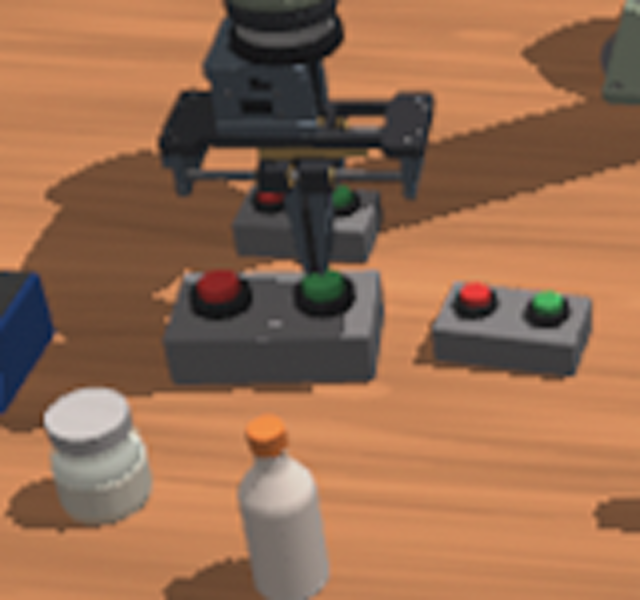

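Call:
send_rows([
  [[0.05, 0, 0, 0, 0, 0], [0.1, 0, 0, 0, 0, 0], [0.14, 0, 0, 0, 0, 0], [0.17, 0, 0, 0, 0, 0], [0.17, 0, 0, 0, 0, 0]],
])

```text
time_s: 10.05
ee_pos: [494.2, -257.7, 29.2]
ee_rot: [52.0, 90.0, 147.7]
force: [-1.6, 1.1, 5.8]
gripper_width: 0.5
```

Run:
```python
from h import *
s=env.state(); print(s['time_s'],s['ee_pos'],s['force'])
```

```text
10.05 [ 494.23184372 -257.66284346   29.16197971] [-1.59518321  1.05449427  5.78318626]
```

Call:
send_rows([
  [[0.02, 0, 0, 0, 0, 0], [0.04, 0, 0, 0, 0, 0], [0.04, 0, 0, 0, 0, 0]],
])

```text
time_s: 10.42
ee_pos: [494.3, -257.7, 27.3]
ee_rot: [-124.9, 90.0, -29.3]
force: [-5.4, 2.3, 17.5]
gripper_width: 0.4
```

Run:
```python
from h import *
s=env.state(); print(s['time_s'],s['ee_pos'],s['force'])
grab('scene','s10');p=load('s10')[0]
cv2.imwrite('pics/s10c.png',cv2.resize(p[110:260,150:310,::-1],None,fx=4,fy=4,interpolation=cv2.INTER_CUBIC))
```

```text
10.425 [ 494.33566145 -257.7217917    27.2984876 ] [-5.36657525  2.26298024 17.47058938]
```

View pics/s10c.png

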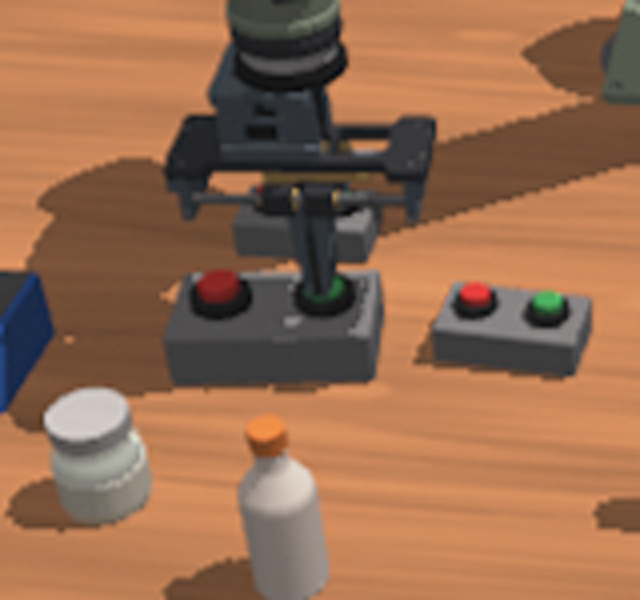

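Call:
send_rows([
  [[-0.1, 0, 0, 0, 0, 0], [-0.5, 0, 0, 0, 0, 0], [-1, 0, 0, 0, 0, 0]],
])

```text
time_s: 10.85
ee_pos: [493.9, -257.4, 125.0]
ee_rot: [50.8, 89.9, 146.5]
force: [1.3, 0.3, -0.5]
gripper_width: 0.6
```

Call:
send_rows([
  [[-0.4, 0, 0, 0, 0, 0], [-0.6, 0, 0, 0, 0, 0], [-0.6, 0, 0, 0, 0, 0]],
])

```text
time_s: 11.22
ee_pos: [495.5, -258.3, 186.4]
ee_rot: [-121.9, 89.8, -26.2]
force: [0.2, 0.8, 0.5]
gripper_width: 0.6
```

Run:
```python
from h import *
s=env.state(); print(s['time_s'],s['ee_pos'],s['force'])
grab('scene','s11');p=load('s11')[0]
cv2.imwrite('pics/s11c.png',cv2.resize(p[130:280,150:400,::-1],None,fx=3,fy=3,interpolation=cv2.INTER_CUBIC))
n='s11'
c,w=blob(n,(0,120,50),(8,255,255),(325,185,370,220)); w=w[(w[:,2]>50)&(w[:,2]<60)]
x=np.array([tj(q)[0] for q in w]); print(np.percentile(x,[3,50,97]).round(1))
c,w=blob(n,(100,120,60),(125,255,255),(355,200,380,220)); print('pin',c,np.percentile(w[:,2],[50,90]))
for m in('s8','s10','s11'):
  c,w=blob(m,(40,80,40),(85,255,255),(215,170,245,195)); print(m,'green',c,np.percentile(w[:,2],[10,50,90]).round(1))
```

```text
11.225 [ 495.51526793 -258.30529683  186.41952998] [0.19197706 0.75772632 0.47645143]
[-12.2   1.9  16.4]
pin [366.32075472 214.35849057] [79.93009839 82.93087735]
s8 green [230.28767123 180.7260274 ] [59.2 66.6 69.9]
s10 green [232.46428571 182.42857143] [58.2 60.  63.1]
s11 green [230.28767123 180.7260274 ] [59.3 66.8 69.8]
```

View pics/s11c.png

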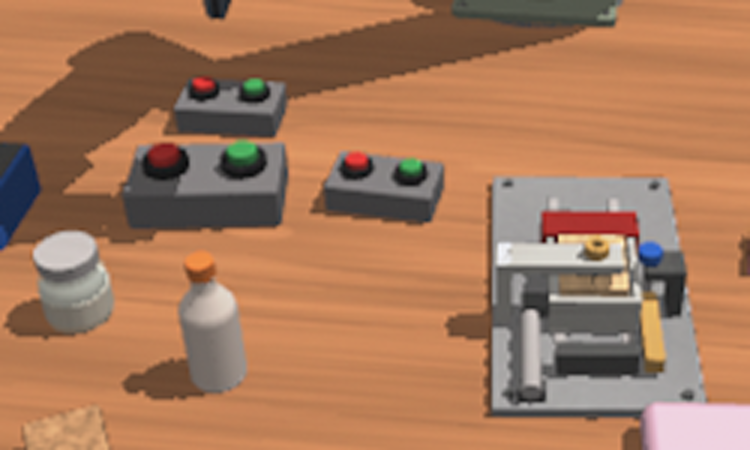

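The green button went from about 67 to 60 mm when pressed and is back up at 67. The carriage is still latched at about 40 mm and the arm is clear of everything.

```bash
python3 -c "
from h import *
env.job_done(); print(env.state()['time_s'])"
```

```text
the job is handed in; nothing more can be done
the job is handed in; nothing more can be done
```

The jig is set up: the carriage is latched at its middle position, and the green start button has been pressed and let up. I handed the job in at about 11.3 s.

- **Carriage:** I pushed the red block to about 52–54 mm with shut fingers, and the pin dropped 10 mm by itself. After I let go, the carriage came back to about 40 mm. A second look after the button press showed it still there.
- **Start button:** I pressed the green button on the largest of the three stations. Its top went from about 67 to about 60 mm, with 17 N at the bottom of its travel, and came back up to 67 mm. I did not press the red button, and in the last picture the other things appear where they were.
- **Disagreement:** The reported tool height did not match the cameras. Both the scene and wrist cameras showed the fingertips about 35 mm higher than reported. I checked this by lowering to a reported height below the plate's top with no contact force, then corrected for it in both the push and the press.
- **Unexplained force:** During the push I read an upward force of 6–9 N on the tool. It was gone once I let go.

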